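# Roll a sample vial onto the labelling line

## Robot

A 6-joint arm with a two-finger parallel gripper is mounted at the origin on a cart in front of the work surface, level with it; the furniture and walls round the work are solid. World frame = base frame: x ahead of the robot, y to its left, z up, the work surface at z = 0. Lengths are in mm, angles in degrees, forces in N, time in s.
With the tool pointing down it reaches from about 325 to 900 mm from the base axis. Payload 6.1 kg.
Tool frame: the origin (TCP) lies midway between the tips of the shut fingers; the grasp point (between the pads) lies 19 mm behind it; x points along the fingers, z is the direction in which the jaws open and shut, and the axes are right-handed (so a half turn about x gives the same grasp; the last joint's range is limited). The gripper opens to 87 mm and grips with 3 to 60 N. Pads are 19 mm wide; open, the fingers measure 117 mm over their backs; the gripper's body (75 mm by 190 mm) begins 51 mm behind the grasp point.
Start: joints at [63.363, 12.628, 87.462, -0, 79.91, -7.225], TCP at [207.72, 589.464, 222.538] pointing down, gripper open.
Joint ranges: [-170.65, 170.65], [-52.31, 119.04], [5.05, 147.46], [-71.25, 251.25], [11.57, 151.72], [-153.62, 153.62]. Speed limits (degrees/s): [147.25, 147.25, 172.46, 180, 180, 180].

## Interface

Orientations are given as [roll, pitch, yaw] about the fixed x, y, z axes, in that order (R = Rz(yaw) Ry(pitch) Rx(roll)).
In Python, from workcell import readout, read_camera, camera_info, ticket gives the robot as it stands. The module is installed in compiled form; this text tells all that it offers.
- The arm moves only by the tool jog_arm, never from a script. Its argument "rows" is a list of rows, each a list of 7 numbers: the shift along the tool's x, y, z in m, then the turn, a rotation vector about the tool's x, y, z in degrees, then the opening, from 0 (shut) to 1 (fully open). In form: [[dx, dy, dz, wx, wy, wz, gripper], ...]. A call has 1 to 20 rows; each row is the pose to reach, as a shift and turn from the pose commanded when the call began, along the tool's axes at that moment; what a row does not reach only later rows make up. A row lasts 1/8 s, in which the tool goes at most 62.5 mm and 10.7 degrees, less where a joint would pass 70% of its speed; a pose out of reach is approached as far as the arm can. A call with a gripper value outside its range is refused whole. The fingers move at their own pace and stop on an object; "squeeze" is the grip in N (left out, the last holds). Time passes only in rows, so rows that repeat a pose let the fingers close. It gives the time, the measured TCP pose, the force and the opening at its end, in the units of the state.
- readout.state(): the state, without advancing time (a new reading comes with each control period).
- read_camera(name): name is "scene" or "top"; returns the picture (480x640x3 uint8, red, green, blue); there is no depth.
- camera_info(name): a dict with "camera_matrix" (3x3 intrinsics, pixels), "distortion" ([k1, k2, p1, p2, k3] as OpenCV has them; the pictures are not rectified), "rvec" (rotation vector, rad) and "tvec" (3), from world to camera coordinates, as OpenCV has them. Camera axes: x right, y down, z forward; pixel columns grow to the right and rows downward; lengths in mm; the calibration is good to about 2 mm. A picture is of the moment at which its call begins. camera_info takes no time and is no camera call.
- ticket.job_done(): hands the job in, once; it reports no verdict.
The state is a dict: "t": time; "joint_pos": joint angles; "qvel": joint speeds; "joint_efforts": joint torques, N m; "tool_pos": TCP position; "tool_rot": TCP orientation; "wrist_force": force on the tool from outside, world axes, zero at the start; "wrist_torque": the same for the moment, N m; "opening": finger opening in mm.
Only numpy, scipy, OpenCV 4.12 (cv2) and the standard library are available. Lean on these libraries where they do the work, as an engineer would, in place of code of your own. Each camera call takes 0.05 s, during which the arm holds its last target. There are 200 camera calls.

## Task

Press the new label onto the amber sample vial that lies on the sprung black labelling plate: with a fingertip on its top, gently roll it along the plate towards the red line, keeping the plate pressed down as it rolls (in as many strokes as you need), until the vial lies along the red line and centred over it. Finish while holding it there: the program ends with the fingertip still on top of the vial, pressing it down so that the plate is clearly sunk. Do not grip, lift or slide the vial, and leave the other things alone.

Things in the scene. Friction and masses are not known exactly. Their poses are not given: they have to be found in the camera images.
- vial: amber glass vial, black cap, paper label, lying across the plate. Glass: cylinder 36 mm across, 66 mm long, 0.09 kg; narrower cap to 54 mm from the origin. Origin on the axis at mid-glass, 18 mm above the plate; x along the axis to the cap; z to the label's green stripe, on top at the start. Pressed, it rolls without slip: its centre moves half as far as a fingertip on top. Let go, it stops.
- rolling_board: fixed labelling board: aluminium tray 150 mm (x) by 250 mm (y), with a black rubber-faced plate on springs in it. Origin at the centre of its underside on the worktop, z up. Plate top 26 mm up when unloaded, 126 x 226 mm; end rims 7 mm above the plate, inner faces 115 mm from the centre along y. The vial lies along the board's x near the -y end and must roll towards +y.
- roll_plate (a joint): how far the sprung plate is sunk, m: 0 at rest (also with only the vial on it), 0.008 fully down. The plate stays level. It starts to sink at about 1.5 N on top of the vial; each further mm takes about 0.6 N; 3 N sink it about 2 mm, 6.5 N take it fully down, where it is rigid.
- line_mark (a point): middle of the red line, 5 mm wide, flush in the black plate and right across it; the point lies on the plate's top. x along the line, y the rolling direction (board's +y), z up. Its place along the board differs from run to run; the robot cannot shift it.
- spare_vial: a second amber vial like the first but with a white cap, standing upright, 87 mm high, 36 mm across; origin 33 mm above its foot; bystander
- empty_jar: empty open clear glass jar, 70 mm across, 112 mm high, upright; origin at the centre of its underside; bystander
- label_roll: white roll of labels, 66 mm across, 39 mm high; origin at the centre of its underside; bystander
- counter: small pale tally counter, 44 x 51 x 30 mm; origin at the centre of its underside; bystander
- marker: white marker pen with green cap, lying, 122 mm long, 14 mm thick; origin at the middle of its underside; bystander
- cap_a: gold jar cap, 64 mm across, 10 mm high, lying flat; origin at the centre of its underside; bystander
- cap_b: gold jar cap with a dark smear on it, 64 mm across, 11 mm high, lying flat; origin at the centre of its underside; bystander
There are look-alikes about, which are no part of the job. What is shaped like the vial but blue is not meant.

How it is judged (in metres and radians):
On the way:
1. the vial has rolled on, so that its green stripe has turned underneath, while it is pressed down (plate sunk by more than 1 mm) (angle between vial's own z axis and vertical above 2 rad and value of joint roll_plate above 0.001 m and contact force between the fingers and vial above 0.5 N).
At the end, for the whole second after the job is handed in: The vial lies on the plate with its axis within 8 mm of the red line's middle and within 0.2 rad of its direction, at rest, the fingers press on it with more than 1 N and the sprung plate is sunk by more than 2 mm (y of vial in the frame of line_mark between -0.008 and 0.008 m and angle between the x axis of vial and the x axis of line_mark, either way round below 0.2 rad and z of vial in the frame of line_mark between 0.012 and 0.024 m and value of joint roll_plate above 0.002 m and contact force between the fingers and vial above 1 N and linear speed of vial below 0.01 m/s); the arm keeps its last pose, push and grip.
It fails at once if the vial is lifted off the plate by more than 8 mm (z of vial in the frame of line_mark above 0.026 m).
It fails at once if the vial is pressed with more than 30 N (contact force between the fingers and vial above 30 N).
It fails at once if the vial is flicked (faster than 0.4 m/s) (linear speed of vial above 0.4 m/s).
It fails at once if one of the other things is moved by more than 20 mm (distance of any of spare_vial, empty_jar, label_roll, counter, marker, cap_a, cap_b from where it was at the start of the episode above 0.02 m).
It also fails if it takes over 54 s, if anything falls off the work surface, if the arm or the gripper's body presses on something with over 40 N, if the wrist force passes 120 N, or if a joint passes its speed limit or range.

## Working session

There is one attempt and no reset: what is moved stays moved. The work goes in short steps, Python scripts to look and compute and a tool call to move; the robot and the scene stay as the last step left them, time stands still between calls to the robot, and variables do not carry over. Pictures are saved under pics/ and viewed, about 8 in all and at most 12, crops included, and the job is handed in when it is done.

Besides the shell and the picture viewer there is one more tool, called after "Emit:" by a JSON object that holds its "api" and its "payload". jog_arm: Moves the arm, as the interface text tells. Its arguments: {"type":"object","properties":{"rows":{"type":"array","items":{"type":"array","items":{"type":"number"}}},"squeeze":{"type":"number"}},"required":["rows"]}

```bash
mkdir -p pics; python3 - <<'E'
from workcell import readout, read_camera, camera_info
import cv2
for n in ["scene","top"]:
    cv2.imwrite(f"pics/{n}0.png",read_camera(n)[:,:,::-1])
    i=camera_info(n); print(n,i)
print(readout.state())
E
```

```text
scene {'camera_matrix': array([[613.46058061,   0.        , 328.36615701],
       [  0.        , 613.46058061, 232.38285226],
       [  0.        ,   0.        ,   1.        ]]), 'distortion': array([-0.19085518,  0.        ,  0.        ,  0.        ,  0.        ]), 'rvec': array([ 1.84186183, -0.88036788,  0.55979782]), 'tvec': array([-362.63920201,  227.85105987,  938.51705888])}
top {'camera_matrix': array([[484.72991837,   0.        , 312.5340337 ],
       [  0.        , 484.72991837, 232.09139875],
       [  0.        ,   0.        ,   1.        ]]), 'distortion': array([-0.01151785,  0.        ,  0.        ,  0.        ,  0.        ]), 'rvec': array([ 2.17206501, -2.17472353,  0.13905102]), 'tvec': array([ -62.54383097,  554.18070496, 1229.27291537])}
{'t': 0.1, 'joint_pos': array([ 6.33625889e+01,  1.26718361e+01,  8.75191550e+01, -6.48423483e-04,
        7.99096165e+01, -7.22452743e+00]), 'qvel': array([-0.01879468, -0.10008913, -0.10425979,  0.10671246, -0.13665674,
        0.05925549]), 'joint_efforts': array([ 2.38013363e-04, -4.95947993e+01, -3.88514364e+01,  7.02249398e-02,
        5.16721944e-02, -4.40764916e-05]), 'tool_pos': array([207.48425436, 588.96538639, 221.53511553]), 'tool_rot': array([ 173.13891764,   89.8993904 , -116.27385188]), 'wrist_force': array([ 0.64392581,  0.08219801, -0.57261514]), 'wrist_torque': array([-0.03201292, -0.02516241, -0.00715115]), 'opening': 87.1868543648647}
```

View pics/top0.png

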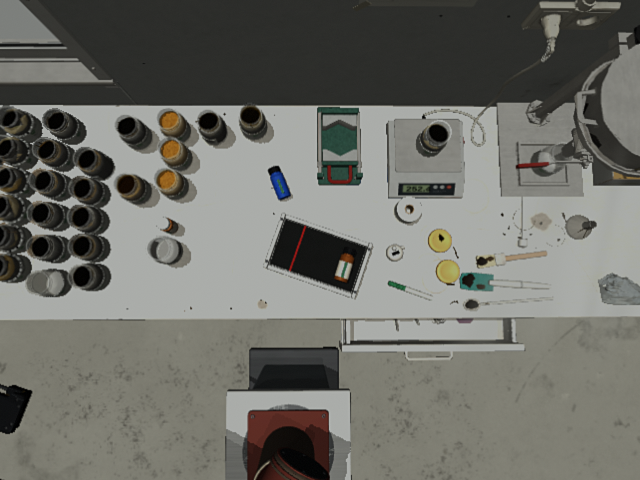

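View pics/scene0.png

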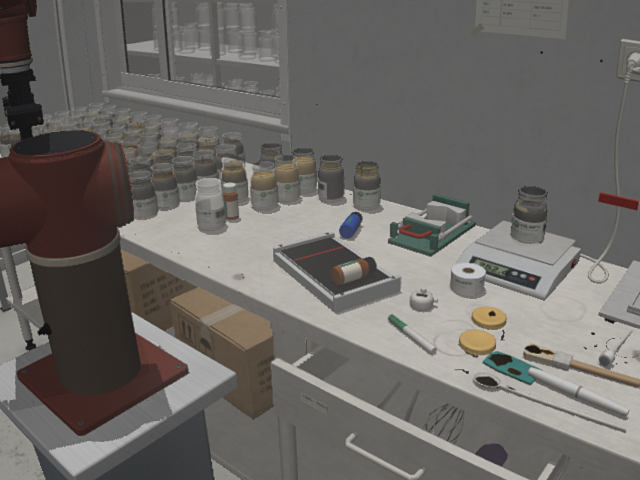

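Top view: vial at about (345,265), cap up; red line (299,248); board corners roughly (283,215), (371,244), (356,298), (265,265). Scene view: vial on the near right of the tray. I'll enlarge the top view.

```bash
python3 - <<'E'
import cv2
im=cv2.imread("pics/top0.png")[205:305,257:381]
im=cv2.convertScaleAbs(im,alpha=1.5,beta=20)
cv2.imwrite("pics/crop0.png",cv2.resize(im,None,fx=6,fy=6,interpolation=cv2.INTER_CUBIC))
E
```

```text
(no output)
```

View pics/crop0.png

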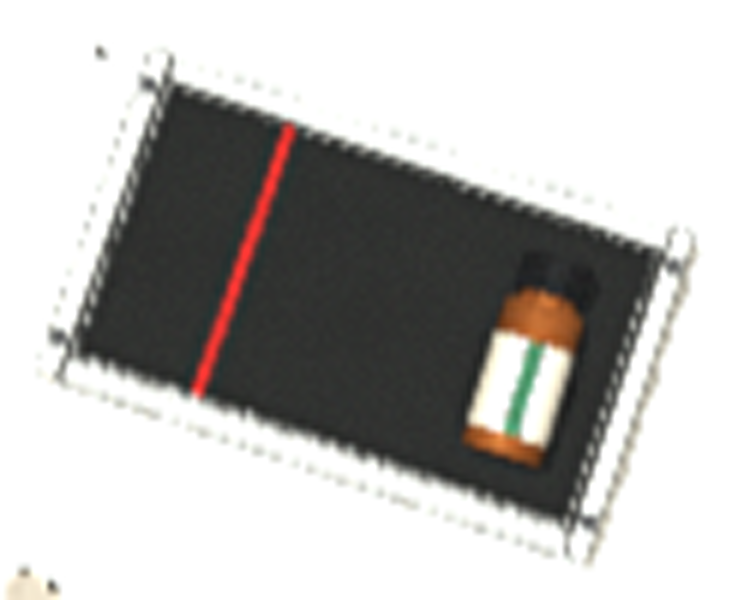

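```bash
cat > h.py <<'E'
import numpy as np, cv2
from workcell import camera_info
def cam(n):
    i=camera_info(n); R=cv2.Rodrigues(i["rvec"])[0]; return i,R,-R.T@i["tvec"]
def pix2w(n,uv,z):
    i,R,C=cam(n)
    p=cv2.undistortPoints(np.array(uv,float).reshape(-1,1,2),i["camera_matrix"],i["distortion"]).reshape(-1,2)
    d=np.c_[p,np.ones(len(p))]@R
    return C+d*((z-C[2])/d[:,2])[:,None]
def crop(c,x0,y0,s): return (np.array(c,float)+.5)/s-.5+np.array([x0,y0])
E
python3 - <<'E'
from h import *
f=lambda c,z: pix2w("top",crop(c,257,205,6),z).round(1)
print(cam("top")[2],cam("scene")[2])
red=f([(290,127),(198,395)],26); print("red",red)
d=red[0]-red[1]; print(np.linalg.norm(d),np.degrees(np.arctan2(d[1],d[0])))
c=f([(170,87),(658,255),(572,517),(75,350)],26); print("plate",c,c.mean(0))
for a,b in [(0,1),(1,2),(2,3),(3,0)]: print(np.linalg.norm(c[a]-c[b]),np.degrees(np.arctan2(*(c[a]-c[b])[1::-1])))
print("stripe",f([(536,348),(513,432)],62))
print("glass edges",f([(497,330),(578,345),(465,437),(545,460)],44), f([(502,452)],44))
E
```

```text
[ 416.08398506  -40.40673631 1283.50352475] [-359.08511716 -763.94756631  593.02576731]
red [[571.3 -43.4  26. ]
 [455.   -3.7  26. ]]
122.88929977829636 -18.84777796960453
plate [[ 588.9    8.9   26. ]
 [ 515.3 -203.3   26. ]
 [ 402.4 -164.6   26. ]
 [ 474.4   49.4   26. ]] [495.25 -77.4   26.  ]
224.60142475060127 70.87127530893461
119.34864892406614 -18.920751951587043
225.78751072634643 -108.59544078275663
121.45163646489083 160.5207125315754
stripe [[ 473.3 -146.7   62. ]
 [ 438.2 -136.7   62. ]]
glass edges [[ 481.9 -131.7   44. ]
 [ 475.4 -166.2   44. ]
 [ 436.4 -117.7   44. ]
 [ 426.6 -151.6   44. ]] [[ 430.  -133.4   44. ]]
```

```bash
cat >> h.py <<'E'
from scipy.spatial.transform import Rotation as Ro
from workcell import readout
ROLL=71.0
u=np.array([np.cos(np.radians(ROLL)),np.sin(np.radians(ROLL)),0])
B0=np.array([495.5,-77.5,0]); ax=np.array([u[1],-u[0],0])
def board(p): p=np.asarray(p,float)-B0; return np.array([p@ax,p@u,p[2]])
def world(b): return B0+b[0]*ax+b[1]*u+np.array([0,0,b[2]])
def jog(target,sgn=1,pos=None):
    s=readout.state(); R=Ro.from_euler("xyz",s["tool_rot"],degrees=True)
    x=np.array([0,0,-1.]); z=sgn*u; T=Ro.from_matrix(np.c_[x,np.cross(z,x),z])
    p=s["tool_pos"] if pos is None else pos
    return (R.inv().apply(np.asarray(target)-p)/1000).round(4),(R.inv()*T).as_rotvec(degrees=True).round(2)
def st():
    s=readout.state(); print(round(s["t"],2),"board",board(s["tool_pos"]).round(1),"rot",s["tool_rot"].round(1),"F",s["wrist_force"].round(2),"open",round(s["opening"],1))
E
python3 - <<'E'
from h import *
print(board([455.7,-141.7,62]),board([513.2,-23.5,26]))
for s in (1,-1): print(jog(world([-16,-83,100]),s,[207.72,589.464,222.538]))
E
```

```text
[-16.73016379 -73.6599051   62.        ] [-0.84500155 56.82055942 26.        ]
(array([ 0.1235, -0.4777, -0.6163]), array([-0.41, -0.1 , -0.01]))
(array([ 0.1235, -0.4777, -0.6163]), array([ 1.7959e+02, -2.0000e-02,  1.6000e-01]))
```

Emit:
{"api": "jog_arm", "payload": {"rows": [[0,-0.04,-0.05,0,0,0,0],[0,-0.08,-0.1,0,0,0,0],[0,-0.12,-0.15,0,0,0,0],[0,-0.16,-0.2,0,0,0,0],[0,-0.2,-0.25,0,0,0,0],[0,-0.24,-0.3,0,0,0,0],[0,-0.28,-0.36,0,0,0,0],[0,-0.32,-0.41,0,0,0,0],[0,-0.36,-0.46,-0.4,0,0,0],[0,-0.4,-0.51,-0.4,0,0,0],[0,-0.43,-0.56,-0.4,0,0,0],[0,-0.46,-0.6,-0.4,0,0,0],[0.02,-0.4777,-0.6163,-0.4,-0.1,0,0],[0.06,-0.4777,-0.6163,-0.4,-0.1,0,0],[0.1,-0.4777,-0.6163,-0.4,-0.1,0,0],[0.1235,-0.4777,-0.6163,-0.4,-0.1,0,0],[0.1235,-0.4777,-0.6163,-0.4,-0.1,0,0],[0.1235,-0.4777,-0.6163,-0.4,-0.1,0,0]], "squeeze": 10}}

```text
t: 2.35
tool_pos: [454.0, -150.9, 100.0]
tool_rot: [-37.0, 89.9, 34.0]
wrist_force: [0.5, 0.3, 0.4]
opening: 0.2
```

```bash
python3 - <<'E'
from h import *
from workcell import read_camera
st()
im=read_camera("scene")[:,:,::-1]
im=im[160:320,260:420]; im=cv2.convertScaleAbs(im,alpha=1.4,beta=10)
cv2.imwrite("pics/s1.png",cv2.resize(im,None,fx=3.7,fy=3.7,interpolation=cv2.INTER_CUBIC))
E
```

```text
2.35 board [-15.3 -82.9 100. ] rot [-37.   89.9  34. ] F [0.54 0.35 0.43] open 0.2
```

View pics/s1.png

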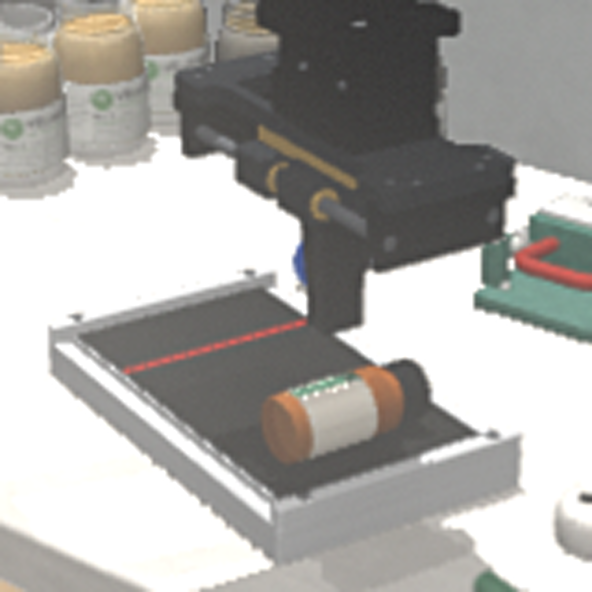

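The crop shows the shut, flat-tipped finger, with its tip at about (337,325) → full image (351,248), above the vial. I'll check this against the calibration.

```bash
python3 - <<'E'
from h import *
p=lambda c,z:[board(q).round(1) for q in pix2w("scene",crop(c,260,160,3.7),z)]
print("tip corners",p([(310,318),(332,333),(363,324)],100))
print("glass top ridge (stripe ends)",p([(292,391),(357,376)],62))
print("red ends",p([(126,371),(305,323)],26))
E
```

```text
tip corners [array([-20.7, -68.1, 100. ]), array([-20.9, -88.3, 100. ]), array([ -2.2, -88.2, 100. ])]
glass top ridge (stripe ends) [array([-31.6, -68.6,  62. ]), array([  5.5, -72.5,  62. ])]
red ends [array([-58.4,  58.9,  26. ]), array([57.9, 56.9, 26. ])]
```

Emit:
{"api": "jog_arm", "payload": {"rows": [[0.02,0.0015,0.002,0,0,0,0],[0.035,0.0015,0.002,0,0,0,0],[0.037,0.0015,0.002,0,0,0,0],[0.039,0.0015,0.002,0,0,0,0],[0.041,0.0015,0.002,0,0,0,0],[0.0425,0.0015,0.002,0,0,0,0],[0.0425,0.0015,0.002,0,0,0,0]]}}

```text
t: 3.28
tool_pos: [452.9, -148.3, 56.9]
tool_rot: [-20.0, 89.9, 51.0]
wrist_force: [-1.9, 0.2, 3.5]
opening: 0.1
```

```bash
python3 -c "
from h import *
st()"
```

```text
3.27 board [-17.2 -80.8  56.9] rot [-20.   89.9  51. ] F [-1.86  0.17  3.49] open 0.1
```

Emit:
{"api": "jog_arm", "payload": {"rows": [[0.0005,0,0.004,0,0,0,0],[0.0005,0,0.008,0,0,0,0],[0.0005,0,0.012,0,0,0,0],[0.0005,0,0.016,0,0,0,0],[0.0005,0,0.02,0,0,0,0],[0.0005,0,0.024,0,0,0,0],[0.0005,0,0.028,0,0,0,0],[0.0005,0,0.028,0,0,0,0]]}}

```text
t: 4.28
tool_pos: [461.7, -121.2, 56.0]
tool_rot: [14.5, 89.9, 85.5]
wrist_force: [-3.3, 1.6, 5.1]
opening: 0.9
```

```bash
python3 - <<'E'
from h import *
from workcell import read_camera
st()
im=read_camera("scene")[:,:,::-1]
im=im[160:320,260:420]; im=cv2.convertScaleAbs(im,alpha=1.4,beta=10)
cv2.imwrite("pics/s2.png",cv2.resize(im,None,fx=3.7,fy=3.7,interpolation=cv2.INTER_CUBIC))
E
```

```text
4.28 board [-17.7 -52.3  56. ] rot [14.5 89.9 85.5] F [-3.27  1.56  5.09] open 0.9
```

View pics/s2.png

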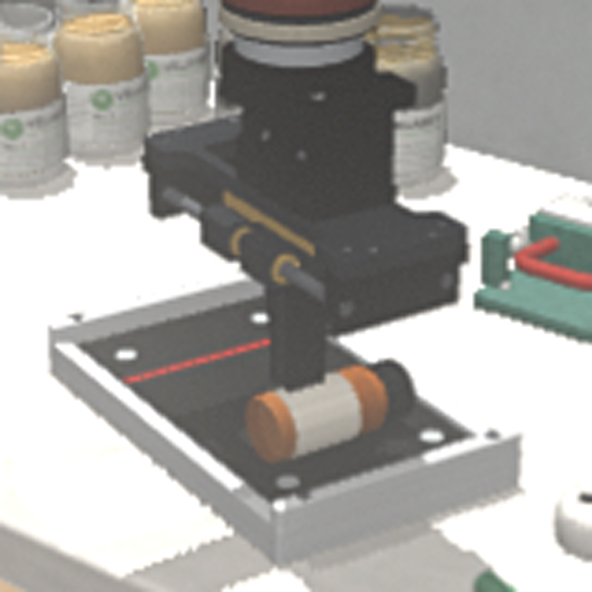

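Plate is sunk (pins visible); the stripe has rolled over and the finger now sits on the far side of the vial's top. I'll repeat the strokes: lift, 14 back, press, 28 forward.

Emit:
{"api": "jog_arm", "payload": {"rows": [[-0.006,0,0,0,0,0,0],[-0.013,0,0,0,0,0,0],[-0.013,0,-0.007,0,0,0,0],[-0.013,0,-0.014,0,0,0,0],[-0.008,0,-0.014,0,0,0,0],[-0.005,0,-0.014,0,0,0,0],[-0.002,0,-0.014,0,0,0,0],[-0.0005,0,-0.014,0,0,0,0],[-0.0005,0,-0.01,0,0,0,0],[-0.0005,0,-0.006,0,0,0,0],[-0.0005,0,-0.002,0,0,0,0],[-0.0005,0,0.002,0,0,0,0],[-0.0005,0,0.006,0,0,0,0],[-0.0005,0,0.01,0,0,0,0],[-0.0005,0,0.014,0,0,0,0],[-0.0005,0,0.014,0,0,0,0]], "squeeze": 40}}

```text
t: 6.32
tool_pos: [466.5, -108.1, 56.6]
tool_rot: [-1.3, 89.9, 69.7]
wrist_force: [-2.4, 1.5, 4.7]
opening: 0.5
```

```bash
python3 -c "
from h import *
st()"
```

```text
6.33 board [-17.5 -38.4  56.6] rot [-1.3 89.9 69.7] F [-2.43  1.49  4.65] open 0.5
```

Emit:
{"api": "jog_arm", "payload": {"rows": [[-0.006,0,0,0,0,0,0],[-0.013,0,0,0,0,0,0],[-0.013,0,-0.007,0,0,0,0],[-0.013,0,-0.014,0,0,0,0],[-0.008,0,-0.014,0,0,0,0],[-0.005,0,-0.014,0,0,0,0],[-0.002,0,-0.014,0,0,0,0],[0,0,-0.014,0,0,0,0],[0,0,-0.01,0,0,0,0],[0,0,-0.006,0,0,0,0],[0,0,-0.002,0,0,0,0],[0,0,0.002,0,0,0,0],[0,0,0.006,0,0,0,0],[0,0,0.01,0,0,0,0],[0,0,0.014,0,0,0,0],[0,0,0.014,0,0,0,0]]}}

```text
t: 8.32
tool_pos: [471.1, -94.9, 56.7]
tool_rot: [-4.8, 89.9, 66.2]
wrist_force: [-2.7, 1.9, 4.7]
opening: 0.6
```

```bash
python3 - <<'E'
from h import *
from workcell import read_camera
st()
im=read_camera("scene")[:,:,::-1]
im=im[160:320,260:420]; im=cv2.convertScaleAbs(im,alpha=1.4,beta=10)
cv2.imwrite("pics/s3.png",cv2.resize(im,None,fx=3.7,fy=3.7,interpolation=cv2.INTER_CUBIC))
E
```

```text
8.32 board [-17.4 -24.4  56.7] rot [-4.8 89.9 66.2] F [-2.69  1.9   4.69] open 0.6
```

View pics/s3.png

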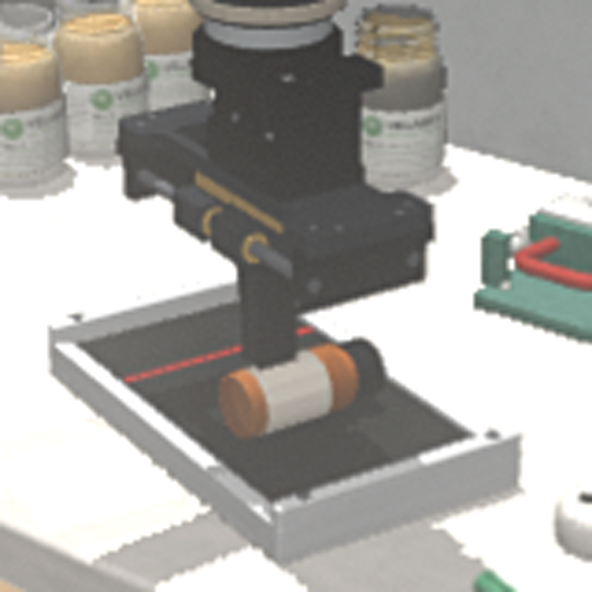

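Vial is still straight and the finger sits in the same place relative to it, so I'll carry on.

Emit:
{"api": "jog_arm", "payload": {"rows": [[-0.006,0,0,0,0,0,0],[-0.013,0,0,0,0,0,0],[-0.013,0,-0.007,0,0,0,0],[-0.013,0,-0.014,0,0,0,0],[-0.008,0,-0.014,0,0,0,0],[-0.005,0,-0.014,0,0,0,0],[-0.002,0,-0.014,0,0,0,0],[0,0,-0.014,0,0,0,0],[0,0,-0.01,0,0,0,0],[0,0,-0.006,0,0,0,0],[0,0,-0.002,0,0,0,0],[0,0,0.002,0,0,0,0],[0,0,0.006,0,0,0,0],[0,0,0.01,0,0,0,0],[0,0,0.014,0,0,0,0],[0,0,0.014,0,0,0,0]]}}

```text
t: 10.38
tool_pos: [475.6, -81.6, 56.7]
tool_rot: [-0.3, 89.9, 70.7]
wrist_force: [-2.4, 0.9, 4.5]
opening: 0.1
```

Emit:
{"api": "jog_arm", "payload": {"rows": [[-0.006,0,0,0,0,0,0],[-0.013,0,0,0,0,0,0],[-0.013,0,-0.007,0,0,0,0],[-0.013,0,-0.014,0,0,0,0],[-0.008,0,-0.014,0,0,0,0],[-0.005,0,-0.014,0,0,0,0],[-0.002,0,-0.014,0,0,0,0],[0,0,-0.014,0,0,0,0],[0,0,-0.01,0,0,0,0],[0,0,-0.006,0,0,0,0],[0,0,-0.002,0,0,0,0],[0,0,0.002,0,0,0,0],[0,0,0.006,0,0,0,0],[0,0,0.01,0,0,0,0],[0,0,0.014,0,0,0,0],[0,0,0.014,0,0,0,0]]}}

```text
t: 12.38
tool_pos: [480.2, -68.4, 56.7]
tool_rot: [-1.3, 89.9, 69.7]
wrist_force: [-2.7, 0.9, 4.5]
opening: 0.3
```

```bash
python3 - <<'E'
from h import *
from workcell import read_camera
st()
im=read_camera("scene")[:,:,::-1]
im=im[160:320,260:420]; im=cv2.convertScaleAbs(im,alpha=1.4,beta=10)
cv2.imwrite("pics/s4.png",cv2.resize(im,None,fx=3.7,fy=3.7,interpolation=cv2.INTER_CUBIC))
E
```

```text
12.38 board [-17.5   3.6  56.7] rot [-1.3 89.9 69.7] F [-2.72  0.87  4.5 ] open 0.3
```

View pics/s4.png

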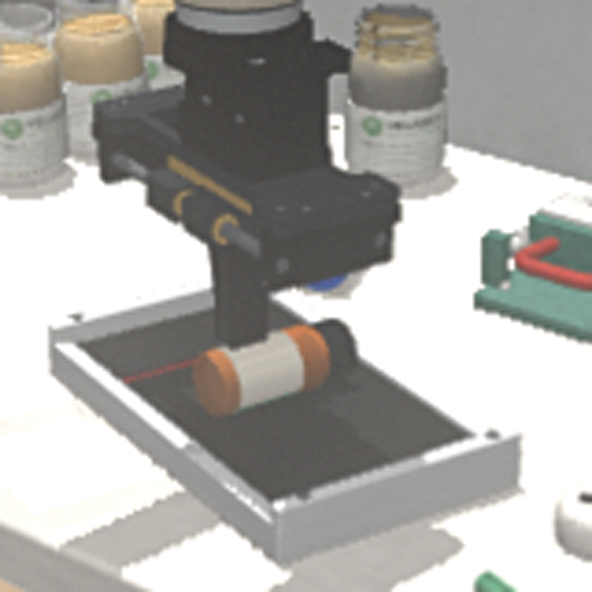

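```bash
python3 - <<'E'
from h import *
p=lambda c,z:[board(q).round(1) for q in pix2w("scene",crop(c,260,160,3.7),z)]
# end-face centres in s2,s3,s4 (plate sunk ~4.5: axis z~39)
print(p([(268,428),(242,404),(215,381)],39))
# s4 ground-contact-ish: end-face bottom / plate
print(p([(222,416)],22))
E
```

```text
[array([-40.3, -59.3,  39. ]), array([-37.7, -29.7,  39. ]), array([-36.1,   0.4,  39. ])]
[array([-37.1,  -8.1,  22. ])]
```

Vial is at about board y −3, straight. Three more strokes, then I'll look again.

Emit:
{"api": "jog_arm", "payload": {"rows": [[-0.006,0,0,0,0,0,0],[-0.013,0,0,0,0,0,0],[-0.013,0,-0.007,0,0,0,0],[-0.013,0,-0.014,0,0,0,0],[-0.008,0,-0.014,0,0,0,0],[-0.005,0,-0.014,0,0,0,0],[-0.002,0,-0.014,0,0,0,0],[0,0,-0.014,0,0,0,0],[0,0,-0.01,0,0,0,0],[0,0,-0.006,0,0,0,0],[0,0,-0.002,0,0,0,0],[0,0,0.002,0,0,0,0],[0,0,0.006,0,0,0,0],[0,0,0.01,0,0,0,0],[0,0,0.014,0,0,0,0],[0,0,0.014,0,0,0,0]]}}

```text
t: 14.42
tool_pos: [484.8, -55.2, 56.7]
tool_rot: [-3.1, 89.9, 67.9]
wrist_force: [-2.1, 1.2, 4.9]
opening: 0.5
```

Emit:
{"api": "jog_arm", "payload": {"rows": [[-0.006,0,0,0,0,0,0],[-0.013,0,0,0,0,0,0],[-0.013,0,-0.007,0,0,0,0],[-0.013,0,-0.014,0,0,0,0],[-0.008,0,-0.014,0,0,0,0],[-0.005,0,-0.014,0,0,0,0],[-0.002,0,-0.014,0,0,0,0],[0,0,-0.014,0,0,0,0],[0,0,-0.01,0,0,0,0],[0,0,-0.006,0,0,0,0],[0,0,-0.002,0,0,0,0],[0,0,0.002,0,0,0,0],[0,0,0.006,0,0,0,0],[0,0,0.01,0,0,0,0],[0,0,0.014,0,0,0,0],[0,0,0.014,0,0,0,0]]}}

```text
t: 16.42
tool_pos: [489.3, -41.9, 56.8]
tool_rot: [-3.6, 89.9, 67.5]
wrist_force: [-2.5, 0.3, 4.9]
opening: 0.2
```

Emit:
{"api": "jog_arm", "payload": {"rows": [[-0.006,0,0,0,0,0,0],[-0.013,0,0,0,0,0,0],[-0.013,0,-0.007,0,0,0,0],[-0.013,0,-0.014,0,0,0,0],[-0.008,0,-0.014,0,0,0,0],[-0.005,0,-0.014,0,0,0,0],[-0.002,0,-0.014,0,0,0,0],[0,0,-0.014,0,0,0,0],[0,0,-0.01,0,0,0,0],[0,0,-0.006,0,0,0,0],[0,0,-0.002,0,0,0,0],[0,0,0.002,0,0,0,0],[0,0,0.006,0,0,0,0],[0,0,0.01,0,0,0,0],[0,0,0.014,0,0,0,0],[0,0,0.014,0,0,0,0]]}}

```text
t: 18.42
tool_pos: [493.9, -28.7, 56.8]
tool_rot: [-3.0, 89.9, 68.0]
wrist_force: [-2.5, 1.2, 4.2]
opening: 0.5
```

```bash
python3 - <<'E'
from h import *
from workcell import read_camera
st()
f=lambda im:cv2.convertScaleAbs(np.ascontiguousarray(im[:,:,::-1]),alpha=1.6,beta=15)
a=cv2.resize(f(read_camera("scene")[200:300,260:390]),None,fx=6,fy=6,interpolation=cv2.INTER_CUBIC)
cv2.imwrite("pics/s5.png",a)
E
```

```text
18.43 board [-17.4  45.6  56.8] rot [-3.  89.9 68. ] F [-2.47  1.18  4.23] open 0.5
```

View pics/s5.png

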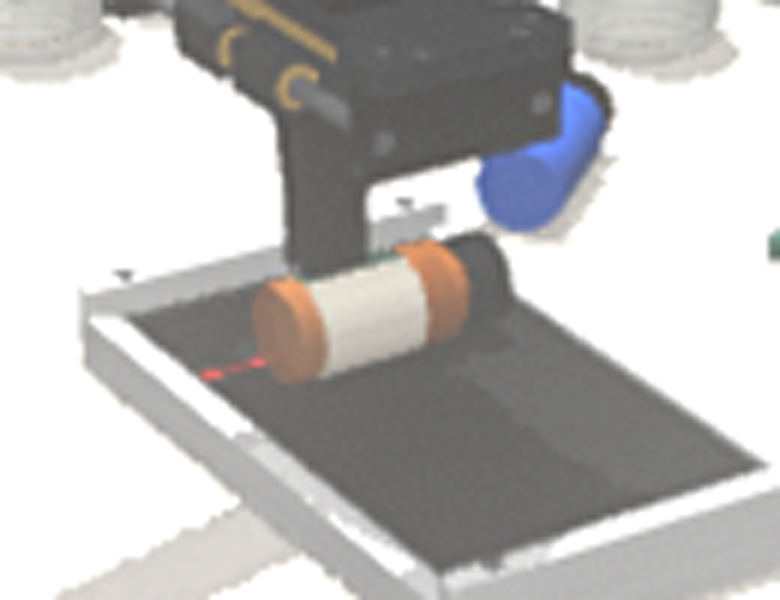

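Stripe is back near the top, so it has rolled about one full turn (~113 mm). End-face centre is at about (280,330) and the red line emerges at (202,376)–(265,362).

```bash
python3 - <<'E'
from h import *
p=lambda c,z:[board(q).round(1) for q in pix2w("scene",crop(c,260,200,6),z)]
print("face",p([(280,331)],39),"red",p([(202,376),(265,362)],21))
print("face bottom",p([(292,384)],21), "top",p([(283,280)],57))
print("glass top silhouette / label right",p([(300,280),(412,240)],57))
E
```

```text
face [array([-37.8,  42.8,  39. ])] red [array([-59.7,  58.8,  21. ]), array([-36.3,  56.4,  21. ])]
face bottom [array([-36.8,  37.2,  21. ])] top [array([-35.5,  44. ,  57. ])]
glass top silhouette / label right [array([-30.7,  41. ,  57. ]), array([17.8, 47.6, 57. ])]
```

Emit:
{"api": "jog_arm", "payload": {"rows": [[-0.006,0,0,0,0,0,0],[-0.013,0,0,0,0,0,0],[-0.013,0,-0.007,0,0,0,0],[-0.013,0,-0.014,0,0,0,0],[-0.008,0,-0.014,0,0,0,0],[-0.005,0,-0.014,0,0,0,0],[-0.002,0,-0.014,0,0,0,0],[0,0,-0.014,0,0,0,0],[0,0,-0.01,0,0,0,0],[0,0,-0.006,0,0,0,0],[0,0,-0.002,0,0,0,0],[0,0,0.001,0,0,0,0],[0,0,0.004,0,0,0,0],[0,0,0.004,0,0,0,0]]}}

```text
t: 20.23
tool_pos: [495.1, -25.0, 56.8]
tool_rot: [3.4, 89.9, 74.4]
wrist_force: [-2.8, 1.1, 4.0]
opening: 0.5
```

Emit:
{"api": "jog_arm", "payload": {"rows": [[-0.006,0,0,0,0,0,0],[-0.013,0,0,0,0,0,0],[-0.013,0,-0.006,0,0,0,0],[-0.008,0,-0.006,0,0,0,0],[-0.005,0,-0.006,0,0,0,0],[-0.002,0,-0.006,0,0,0,0],[0,0,-0.006,0,0,0,0],[0,0,-0.003,0,0,0,0],[0,0,0,0,0,0,0],[0,0,0.003,0,0,0,0],[0,0,0.006,0,0,0,0],[0,0,0.009,0,0,0,0],[0,0,0.009,0,0,0,0]]}}

```text
t: 21.85
tool_pos: [498.0, -16.4, 56.8]
tool_rot: [2.4, 89.9, 73.4]
wrist_force: [-3.0, 0.9, 4.0]
opening: 0.4
```

```bash
python3 - <<'E'
from h import *
from workcell import read_camera
st()
f=lambda im:cv2.convertScaleAbs(np.ascontiguousarray(im[:,:,::-1]),alpha=1.6,beta=15)
a=cv2.resize(f(read_camera("scene")[205:285,260:340]),None,fx=7,fy=7,interpolation=cv2.INTER_CUBIC)
cv2.imwrite("pics/s6.png",a)
a=cv2.resize(f(read_camera("top")[205:305,257:381]),None,fx=6,fy=6,interpolation=cv2.INTER_CUBIC)
cv2.imwrite("pics/t6.png",a)
E
```

```text
21.85 board [-17.5  58.6  56.8] rot [ 2.4 89.9 73.4] F [-2.95  0.91  4.05] open 0.4
```

View pics/s6.png

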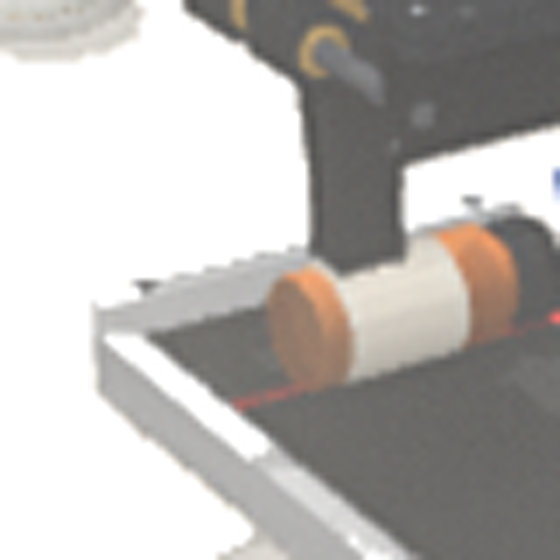

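View pics/t6.png

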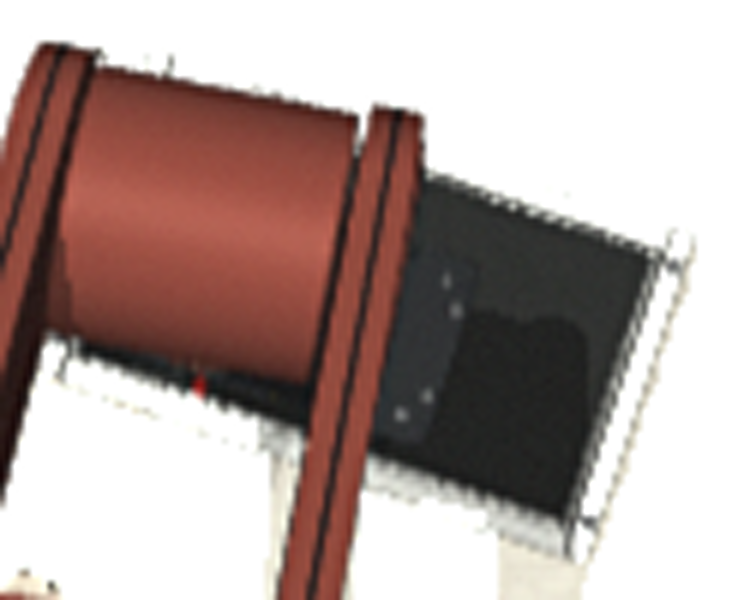

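Scene view: red line passes from (235,405) under the vial's end face, centre about (300,328), to (560,318) under the cap. The top view is blocked by the arm. I'll fit the vial model to the image outline.

```bash
python3 - <<'E'
from h import *
i,_,_=cam("scene")
def proj(b): 
    P=np.array([world(x) for x in b])
    q=cv2.projectPoints(P,i["rvec"],i["tvec"],i["camera_matrix"],i["distortion"])[0].reshape(-1,2)
    return (q-[260,205]+.5)*7-.5
p=lambda c,z:[board(q).round(1) for q in pix2w("scene",crop(c,260,205,7),z)]
print("red",p([(235,405),(310,385),(560,318)],21),"face",p([(300,328)],39))
# model drawn over the image, relative to the line as seen by this camera (y=57.5)
im=cv2.imread("pics/s6.png"); big=im.copy()
a=np.linspace(0,2*np.pi,60)
for y,col in ((50,(255,0,0)),(57.5,(0,255,0))):
    for x0 in (-37.5,28.5):
        q=proj([(x0,y+18*np.cos(t),39+18*np.sin(t)) for t in a]); print(y,x0,q.min(0).round(),q.max(0).round(),q.mean(0).round())
        cv2.polylines(big,[q.round().astype(int)],True,col,1)
cv2.imwrite("pics/ov.png",big)
E
```

```text
red [array([-60.2,  58.2,  21. ]), array([-35.4,  57.7,  21. ]), array([51. , 55.8, 21. ])] face [array([-36.8,  60.2,  39. ])]
50 -37.5 [285. 281.] [346. 402.] [315. 341.]
50 28.5 [476. 230.] [540. 347.] [507. 288.]
57.5 -37.5 [272. 272.] [333. 392.] [302. 332.]
57.5 28.5 [462. 221.] [526. 338.] [494. 279.]
```

View pics/ov.png

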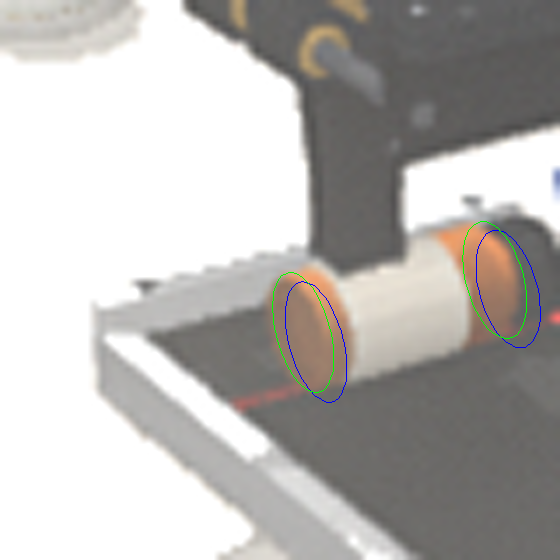

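The green model (centred on the line) matches the vial outline at both ends to within about 2 mm. I'll press in slightly further for margin and let it settle.

Emit:
{"api": "jog_arm", "payload": {"rows": [[0.0005,0,0,0,0,0,0],[0.001,0,0,0,0,0,0],[0.001,0,0,0,0,0,0],[0.001,0,0,0,0,0,0],[0.001,0,0,0,0,0,0]]}}

```text
t: 22.58
tool_pos: [498.0, -16.8, 55.8]
tool_rot: [-1.1, 89.9, 69.9]
wrist_force: [-2.4, 1.6, 6.1]
opening: 0.7
```

```bash
python3 - <<'E'
from h import *
from workcell import read_camera, ticket
st()
a=cv2.imread("pics/s6.png"); b=read_camera("scene")[205:285,260:340,::-1]
b=cv2.resize(cv2.convertScaleAbs(np.ascontiguousarray(b),alpha=1.6,beta=15),None,fx=7,fy=7,interpolation=cv2.INTER_CUBIC)
# image shift of the vial region since the last look
s=np.s_[230:400,260:530]
g=lambda m:np.float32(cv2.cvtColor(m,cv2.COLOR_BGR2GRAY)[s])
print("shift px/7",np.array(cv2.phaseCorrelate(g(a),g(b))[0])/7)
st()
E
```

```text
22.57 board [-17.4  58.2  55.8] rot [-1.1 89.9 69.9] F [-2.42  1.59  6.09] open 0.7
shift px/7 [ 0.00657519 -0.00031583]
22.62 board [-17.4  58.2  55.8] rot [-1.3 89.9 69.6] F [-2.58  1.57  4.21] open 0.3
```

The vial is stationary and pressed down, so I'm handing in.

```bash
python3 -c "
from workcell import ticket
ticket.job_done()"
```

```text
the job is handed in; nothing more can be done
```

I rolled the vial to the red line in ten pressed strokes with the shut fingertips, a little over one full turn (about 129 mm). I handed the job in at about 22.6 s with the fingertip still pressing on top.

- **Position:** A model outline drawn over the scene picture put the vial's axis within about 2 mm of the red line, and parallel to it as far as I could see. The top camera was blocked by the arm, so it could not confirm this.
- **Pressing:** The last upward force readings were about 4 to 6 N. The tip height gives the plate sunk by about 5–6 mm. The weakest force reading gives about 3.5–4 mm. The two estimates differ, but both are well over 2 mm.
- **At rest:** The vial's picture did not shift after the final extra press.
- **Disagreements:** The two cameras differed by about 3–5 mm in absolute position, so I relied on the vial's position relative to the line. The force sensor also showed a steady sideways reading of 2–3 N along the vial, which I did not explain. The vial did not visibly slide.
- **Other objects:** I saw no contact with any of them, but I did not measure their positions again at the end.

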